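# Close and lock the board fixture

## Robot

A 6-joint arm with a two-finger parallel gripper is mounted at the origin on the work surface. World frame = base frame: x ahead of the robot, y to its left, z up, the work surface at z = 0. Lengths are in mm, angles in degrees, forces in N, time in s.
With the tool pointing down it reaches from about 425 to 950 mm from the base axis. Payload 3.5 kg.
Tool frame: the origin (TCP) lies at the very end of the fingers, on their centre line; the grasp point (between the pads) lies 19 mm behind it; z points along the fingers, y is the line along which they close (so a half turn about z gives the same grasp; the last joint's range is limited). The gripper opens to 85 mm and grips with 20 to 120 N. Pads are 22 mm wide; open, the fingers measure 114 mm over their backs; the gripper's body (76 mm by 85 mm) begins 54 mm behind the grasp point. The pads swing forward as they close: fully open they stand 13 mm farther back than shut.
Start: joints at [55.405, 16.404, 90.338, -0, 73.258, -8.594], TCP at [295.872, 606.684, 231.325] pointing down, gripper open.
Joint ranges: [-158.93, 158.93], [-51.34, 127.21], [12.03, 142.37], [-87.48, 267.48], [13.55, 161.25], [-162.69, 162.69]. Speed limits (degrees/s): [159.86, 159.86, 180, 180, 180, 180].

## Interface

Orientations are given as a 3x3 rotation matrix whose columns are the frame's x, y, z axes.
In Python, from cell import robot, snapshot, close_job gives the robot as it stands. The module is installed in compiled form; this text tells all that it offers.
- The arm moves only by the tool apply_moves, never from a script. Its argument "steps" is a list of rows, each an object of numbers: "tx", "ty", "tz": the shift along the tool's x, y, z in mm; "ax", "ay", "az": the turn, a rotation vector about the tool's x, y, z in rad; "grip": the closure in counts, from 0 (fully open) to 255 (shut). A call has 1 to 12 rows; each row shifts and turns the commanded pose from where the row before left it, along the tool's axes as they then stand; what a row does not reach is not made up. A row lasts 1/12 s, in which the tool goes at most 41.7 mm and 7.16 degrees, less where a joint would pass 70% of its speed; a pose out of reach is approached as far as the arm can. A call with a gripper value outside its range is refused whole. The fingers move at their own pace and stop on an object; "grip_force" is the grip in N (left out, the last holds). Time passes only in rows, so rows that do not move let the fingers close. It gives the time, the measured TCP pose, the force, the opening and the grip force at its end, in the units of the state.
- robot.get_state(): the state, without advancing time (a new reading comes with each control period).
- snapshot(name): name is "scene" or "top"; returns a dict with "image" (384x512x3 uint8, red, green, blue), "fx", "fy", "cx", "cy" (pixels), "dist" ([k1, k2, p1, p2, k3] as OpenCV has them; the pictures are not rectified), "extrinsics" (4x4, takes a point from world to camera coordinates). Camera axes: x right, y down, z forward; pixel columns grow to the right and rows downward; lengths in mm; the calibration is good to about 2 mm. A picture is of the moment at which its call begins. There is no depth.
- close_job(): hands the job in; it is judged then, once.
The state is a dict: "t": time; "joints": joint angles; "qvel": joint speeds; "effort": joint torques, N m; "eef_pos": TCP position; "orientation": TCP orientation; "wrist_force": force on the tool from outside, world axes, zero at the start; "torque": the same for the moment, N m; "grip_width": finger opening in mm; "gripper_force": force on a finger pad.
Only numpy, scipy, OpenCV 4.12 (cv2) and the standard library are available. Lean on these libraries where they do the work, as an engineer would, in place of code of your own. Each camera call takes 0.05 s, during which the arm holds its last target. There are 200 camera calls.

## Task

Close the board fixture on the circuit-board pallet: with a fingertip, push a spoke of the hand wheel round counter-clockwise (seen from above) until the blue rail is fully home and the pallet sits snug between the two rails, then push the red lock lever round to its stop so that it points straight out, away from the wheel. Work the rail only through the wheel: do not touch the rail or the pallet, do not lift anything, and leave the jar, bottle, reel and spatula where they are.

Things in the scene. Friction and masses are not known exactly. Their poses are not given: they have to be found in the camera images.
- fixture: Fixed aluminium base plate, 260 (x) x 460 (y) x 12 mm thick; origin at the centre of its underside, on the table; its pose varies. On its +y side lies the bed for the pallet: a fixed dark steel rail 220 mm long, 15 wide, 18 high on the plate, inner face at y = +205 mm. The wheel stands on the -y side on a grey gear housing (62 x 62 mm, top 40 mm above the table), the lock lever farther out on -y on a grey block (40 x 36 mm, top 38 mm above the table).
- rail: The moving blue rail, 200 (x) x 15 (y) x 18 mm high on the plate, parallel to the fixed rail, top 30 mm above the table; origin at the centre of its underside. It slides along the fixture's y, driven by the wheel 20 mm per radian. Fully home (at its stop) its origin is at y = +96.5 mm in the fixture's frame, and the rails stand 101 mm apart; fully open at y = +44.5 mm.
- wheel (a joint): Hand wheel turning about a vertical axis: four straight round spokes at right angles, no rim. Value in rad grows counter-clockwise seen from above and closes the rail; 0 is fully open, 2.6 the stop, rail fully home. It starts between 0 and 0.8, has some friction (about 0.12 N m, 2 N at the middle of a spoke) and stays where it is left. The spoke with the yellow ball points along the fixture's +x at value 0.
- wheel_hub (a point): Centre of the wheel on its axis, at the height of the spokes' centre lines (70 mm above the table; fixture x = 0, y = -45 mm). The black hub is 34 mm across and its top is 11 mm above this point. The spokes are 12 mm thick bars, with 18 mm balls centred 68 mm from the axis.
- yellow_ball (a point): Centre of the yellow ball at the end of one spoke; the other three balls are black.
- lock (a joint): Red lock lever swinging about a vertical axis; rad, grows counter-clockwise seen from above. At 0 it points along the fixture's -x (open), at 1.57, its stop, along the fixture's -y, straight away from the wheel (locked). It starts between 0 and 0.35, has some friction (0.1 N m) and stays where it is left.
- lock_pivot (a point): Point on the lock lever's axis, at the arm's mid height (56 mm above the table; fixture x = 0, y = -165 mm). The arm is a bar 14 mm wide and 12 mm high.
- lock_end (a point): Centre of the round end (20 mm across, 14 mm high) of the lock lever's arm, 76 mm from its axis.
- pallet: Loose black solder pallet, 150 (x) x 100 (y) x 10 mm, with a green circuit board set in it, lying on the base plate between the two rails with some play; origin at the centre of its underside. The rail pushes it against the fixed rail.
- pallet_top (a point): Centre of the pallet's upper side, 12 mm above its underside.
- jar: White jar with a green cap, 56 mm across, 60 mm high, standing on the base plate by the corner +x, -y; origin at its underside. Leave alone.
- bottle: White bottle with a red cap, 44 mm across, 120 mm high, on the table beside the fixture, beyond the fixed rail; origin at its underside. Leave alone.
- reel: Blue component reel lying flat on the table, 178 mm across, 12 mm thick; origin at its underside. Leave alone.
- spatula: Spatula lying on the table beyond the fixture; origin at its underside. Leave alone.
Mind the look-alikes: they are no part of the job. What is meant by the pallet is not orange or yellow, and is the larger of those in its own colour.

How it is judged (in metres and radians):
On the way, in this order (a step that is already met when the one before it is completed fails the run):
1. the wheel has brought the rail home (within 4 mm) (y of rail in the frame of fixture above 0.0925 m), for 0.2 s.
2. then the lock lever is at its stop (within 0.22 rad) (value of joint lock above 1.35 rad), for 0.2 s.
At the end, for the whole second after the job is handed in: The rail is within 4 mm of fully home, the pallet lies flat and square (0.06 rad) between the rails, at rest, and the lock lever is within 0.22 rad of its stop (y of rail in the frame of fixture above 0.0925 m and value of joint lock above 1.35 rad and angle between the y axis of pallet and the y axis of fixture, either way round below 0.06 rad and y of pallet in the frame of fixture between 0.147 and 0.16 m and z of pallet in the frame of fixture below 0.016 m and linear speed of pallet below 0.01 m/s and velocity of joint each of wheel, lock below 0.1 rad/s); the robot touches nothing.
It fails at once if the robot pushes the rail itself (over 2 N) (contact force between any of the fingers, the arm and rail above 2 N).
It fails at once if the robot touches the pallet (over 1 N) (contact force between any of the fingers, the arm and pallet above 1 N).
It fails at once if the pallet is lifted (6 mm) or tipped (z of pallet in the frame of fixture above 0.018 m or angle between pallet's own z axis and vertical above 0.12 rad).
It fails at once if the jar, bottle, reel or spatula is knocked about (moved more than 25 mm) (distance of any of jar, bottle, reel, spatula from where it was at the start of the episode above 0.025 m).
It also fails if it takes over 62 s, if anything falls off the work surface, if the arm or the gripper's body presses on something with over 40 N, if the wrist force passes 120 N, or if a joint passes its speed limit or range.

## Working session

There is one attempt and no reset: what is moved stays moved. The work goes in short steps, Python scripts to look and compute and a tool call to move; the robot and the scene stay as the last step left them, time stands still between calls to the robot, and variables do not carry over. Pictures are saved under pics/ and viewed, at most 10 in all, crops included, and the job is handed in when it is done.

Besides the shell and the picture viewer there is one more tool, called after "Call:" by a JSON object that holds its "fn" and its "kwargs". apply_moves: Moves the arm, as the interface text tells. Its arguments: {"type":"object","properties":{"steps":{"type":"array"},"grip_force":{"type":"number"}},"required":["steps"]}

```bash
mkdir -p pics; python3 - <<'E'
from cell import robot,snapshot
import cv2
for n in("scene","top"):
    s=snapshot(n); cv2.imwrite(f"pics/{n}0.png",s["image"][:,:,::-1])
    print(n,s["fx"],s["fy"],s["cx"],s["cy"],s["dist"],s["extrinsics"])
print(robot.get_state())
E
```

```text
scene 433.083921890034 433.083921890034 253.85072696638446 188.3747196957117 [-0.12006361  0.          0.          0.          0.        ] [[-6.80881271e-01  7.32314298e-01  1.07918268e-02  3.14727843e+02]
 [ 5.58067099e-01  5.28301864e-01 -6.39889251e-01 -2.93344202e+02]
 [-4.74301390e-01 -4.29666043e-01 -7.68391361e-01  1.78648078e+03]
 [ 0.00000000e+00  0.00000000e+00  0.00000000e+00  1.00000000e+00]]
top 402.15674112556496 402.15674112556496 257.33559823705497 187.5147245125483 [-0.0594573  0.         0.         0.         0.       ] [[ 1.57857806e-02 -9.99873904e-01  1.72790572e-03  5.73258979e+01]
 [-9.86857734e-01 -1.58581864e-02 -1.60811476e-01  5.13970787e+02]
 [ 1.60818599e-01  8.33337546e-04 -9.86983629e-01  1.52870112e+03]
 [ 0.00000000e+00  0.00000000e+00  0.00000000e+00  1.00000000e+00]]
{'t': 0.1, 'joints': array([ 5.54065503e+01,  1.64508690e+01,  9.04143001e+01, -5.52981823e-04,
        7.32581567e+01, -8.59411055e+00]), 'qvel': array([ 0.02215167, -0.12540876, -0.16495532,  0.0833551 ,  0.0509052 ,
       -0.04571642]), 'effort': array([ 8.02229933e-04, -4.07298732e+01, -2.93697792e+01, -1.13988488e-04,
        3.45434601e-03,  2.14194188e-06]), 'eef_pos': array([295.5267282 , 606.21029856, 230.05748221]), 'orientation': array([[-8.98800135e-01,  4.38356980e-01, -1.21443837e-03],
       [ 4.38358551e-01,  8.98798433e-01, -1.77713804e-03],
       [ 3.12514439e-04, -2.12965135e-03, -9.99997683e-01]]), 'wrist_force': array([-0.24546682,  0.29974734,  0.08225208]), 'torque': array([ 0.02082064, -0.02500862, -0.02068398]), 'gripper_force': 0.0, 'grip_width': 85.58257352733972}
```

View pics/top0.png

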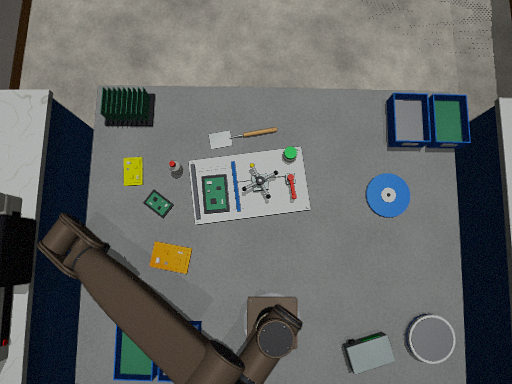

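View pics/scene0.png

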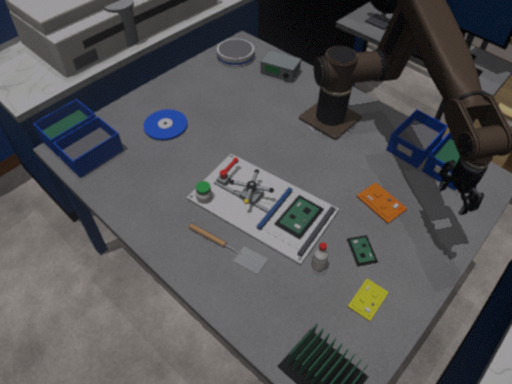

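The top view shows the fixture at (250,186). Lookalikes for the pallet are the black/green board in the fixture (215,194), the small loose black/green one (158,203), the orange one (171,257) and the yellow one (133,171). I choose (215,194), the larger black one lying between the rails. The wheel hub is near (261,181), the yellow ball near (252,166) and the red lever near (292,186).

```bash
python3 - <<'E'
import cv2
a=cv2.imread("pics/top0.png")[140:230,180:320]
cv2.imwrite("pics/crop_top.png",cv2.resize(a,None,fx=5.7,fy=5.7,interpolation=cv2.INTER_CUBIC))
a=cv2.imread("pics/scene0.png")[145:265,180:345]
cv2.imwrite("pics/crop_sc.png",cv2.resize(a,None,fx=4.8,fy=4.8,interpolation=cv2.INTER_CUBIC))
E
```

```text
(no output)
```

View pics/crop_top.png

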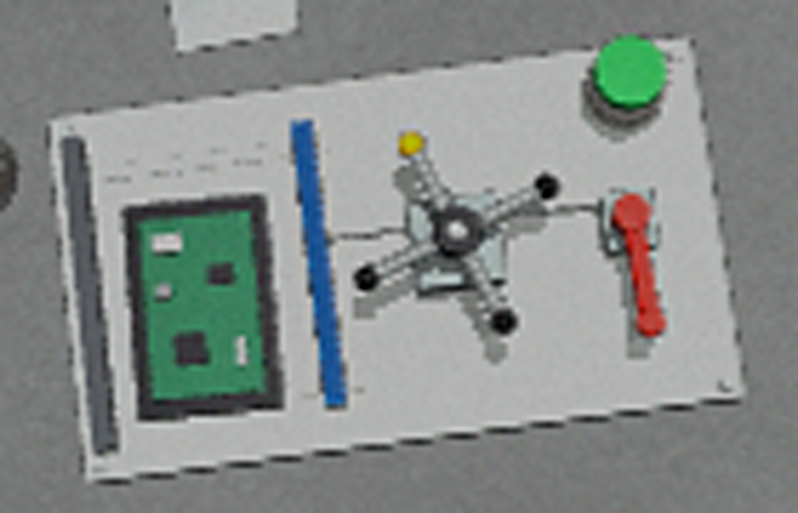

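View pics/crop_sc.png

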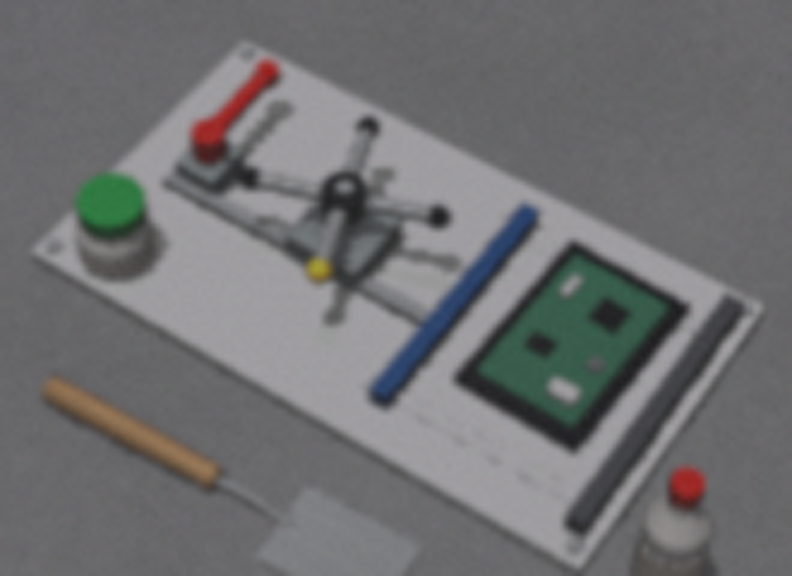

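The crops confirm the choice: the pallet sits at crop (205,305) between the dark and blue rails. The yellow ball is at (411,143) in the top crop, the lever's pivot at (631,210) and its end at (652,324). Next I fit the pose from both views.

```bash
cat >h.py <<'E'
import numpy as np,cv2
from cell import robot,snapshot
from scipy.optimize import least_squares
def proj(s,P):
    E=s["extrinsics"];K=np.array([[s["fx"],0,s["cx"]],[0,s["fy"],s["cy"]],[0,0,1]])
    return cv2.projectPoints(np.array(P,float),cv2.Rodrigues(E[:3,:3])[0],E[:3,3],K,np.array(s["dist"],float))[0][:,0]
def model(w,l,rail=None):
    P=[(130,230,12),(130,-230,12),(-130,-230,12),(-130,230,12)]
    P+=[(68*np.cos(w+k*np.pi/2),-45+68*np.sin(w+k*np.pi/2),70) for k in range(4)]
    P+=[(0,-45,81),(0,-165,63),(-76*np.cos(l),-165-76*np.sin(l),63)]
    return np.array(P)
def world(p,P):
    c,s=np.cos(p[2]),np.sin(p[2]);P=np.asarray(P,float)
    return P@np.array([[c,s,0],[-s,c,0],[0,0,1]])+[p[0],p[1],0]
E
python3 - <<'E'
from h import *
T=np.array([(50,120),(690,40),(745,398),(88,480),(411,143),(367,278),(504,321),(546,186),(456,230),(631,208),(652,324)])
S=np.array([(580,568),(35,250),(243,42),(762,305),(319,269),(438,216),(368,127),(248,177),(345,182),(208,130),(268,72)])
T=(T+.5)/5.7-.5+[180,140];S=(S+.5)/4.8-.5+[180,145]
st,ss=snapshot("top"),snapshot("scene")
r=lambda p:np.r_[(proj(st,world(p,model(p[3],p[4])))-T).ravel(),(proj(ss,world(p,model(p[3],p[4])))-S).ravel()]
f=least_squares(r,[600,0,0,.4,.1],loss="soft_l1",x_scale=[100,100,1,1,1]);p=f.x
print(p,np.round(r(p).reshape(-1,2),1).tolist()); np.save("p.npy",p)
print(world(p,[(0,-45,70),(0,-165,56)]))
E
```

```text
[5.29708560e+02 1.00557725e+02 1.47268009e-01 3.47993804e-01
 1.08477188e-02] [[-0.5, -0.4], [0.1, -0.8], [0.3, -0.3], [-0.3, 0.5], [0.1, 0.4], [0.2, 0.1], [0.1, 0.0], [0.2, 0.2], [0.3, -0.1], [0.3, 0.6], [-0.3, -0.5], [-0.1, 0.1], [-1.0, -0.2], [0.3, -0.9], [0.8, -0.1], [-0.1, 0.4], [0.1, 0.1], [0.0, 0.0], [0.6, 0.2], [-0.2, 1.0], [-0.1, 0.1], [0.1, -0.9]]
[[536.31169225  56.04482099  70.        ]
 [553.92004395 -62.65625715  56.        ]]
```

Call:
{"fn": "apply_moves", "kwargs": {"steps": [{"az":0.118,"grip":255},{"az":0.118,"grip":255},{"az":0.118,"grip":255},{"az":0.118,"grip":255},{"az":0.118,"grip":255},{"az":0.118,"grip":255},{"az":0.118,"grip":255},{"az":0.118,"grip":255},{"az":0.118,"grip":255},{"az":0.118,"grip":255},{"az":0.118,"grip":255},{"az":0.118,"grip":255}]}}

```text
schema error: expected keys tx, ty, tz, ax, ay, az, grip
```

```bash
cat >>h.py <<'E'
def to(target,yaw=None):
    s=robot.get_state();R=s["orientation"]
    d=R.T@(np.array(target)-s["eef_pos"])
    print("t",s["t"],"pos",s["eef_pos"].round(1),"yaw",np.degrees(np.arctan2(R[1,0],R[0,0])).round(1),"j6",s["joints"][5].round(1),"F",s["wrist_force"].round(1),"shift tool",d.round(1))
E
python3 - <<'E'
from h import *
to([578,43,150])
E
```

```text
t 0.2 pos [295.6 606.4 230.5] yaw 154.0 j6 -8.6 F [ 0.1  0.6 -0.4] shift tool [-500.8 -382.5   80.9]
```

Call:
{"fn": "apply_moves", "kwargs": {"steps": [{"tx":0,"ty":0,"tz":0,"ax":0,"ay":0,"az":0.118,"grip":255},{"tx":0,"ty":0,"tz":0,"ax":0,"ay":0,"az":0.118,"grip":255},{"tx":0,"ty":0,"tz":0,"ax":0,"ay":0,"az":0.118,"grip":255},{"tx":0,"ty":0,"tz":0,"ax":0,"ay":0,"az":0.118,"grip":255},{"tx":0,"ty":0,"tz":0,"ax":0,"ay":0,"az":0.118,"grip":255},{"tx":0,"ty":0,"tz":0,"ax":0,"ay":0,"az":0.118,"grip":255},{"tx":0,"ty":0,"tz":0,"ax":0,"ay":0,"az":0.118,"grip":255},{"tx":0,"ty":0,"tz":0,"ax":0,"ay":0,"az":0.118,"grip":255},{"tx":0,"ty":0,"tz":0,"ax":0,"ay":0,"az":0.118,"grip":255},{"tx":0,"ty":0,"tz":0,"ax":0,"ay":0,"az":0.118,"grip":255},{"tx":0,"ty":0,"tz":0,"ax":0,"ay":0,"az":0.118,"grip":255},{"tx":0,"ty":0,"tz":0,"ax":0,"ay":0,"az":0.118,"grip":255}]}}

```text
t: 1.2
eef_pos: [295.8, 606.5, 230.9]
orientation: [[0.3, 0.954, -0.0], [0.954, -0.3, -0.001], [-0.001, -0.0, -1.0]]
wrist_force: [-0.3, -0.4, -0.3]
grip_width: -0.1
gripper_force: 0.0
```

```bash
python3 - <<'E'
from h import *
to([578,43,150])
E
```

```text
t 1.2 pos [295.8 606.5 230.9] yaw 72.5 j6 72.9 F [-0.3 -0.4 -0.3] shift tool [-452.8  438.4   81.1]
```

12 rows of (-25, 25, 0), then remeasure.

Call:
{"fn": "apply_moves", "kwargs": {"steps": [{"tx":-27,"ty":26,"tz":0,"ax":0,"ay":0,"az":0,"grip":255},{"tx":-27,"ty":26,"tz":0,"ax":0,"ay":0,"az":0,"grip":255},{"tx":-27,"ty":26,"tz":0,"ax":0,"ay":0,"az":0,"grip":255},{"tx":-27,"ty":26,"tz":0,"ax":0,"ay":0,"az":0,"grip":255},{"tx":-27,"ty":26,"tz":0,"ax":0,"ay":0,"az":0,"grip":255},{"tx":-27,"ty":26,"tz":0,"ax":0,"ay":0,"az":0,"grip":255},{"tx":-27,"ty":26,"tz":0,"ax":0,"ay":0,"az":0,"grip":255},{"tx":-27,"ty":26,"tz":0,"ax":0,"ay":0,"az":0,"grip":255},{"tx":-27,"ty":26,"tz":0,"ax":0,"ay":0,"az":0,"grip":255},{"tx":-27,"ty":26,"tz":0,"ax":0,"ay":0,"az":0,"grip":255},{"tx":-27,"ty":26,"tz":0,"ax":0,"ay":0,"az":0,"grip":255},{"tx":-27,"ty":26,"tz":0,"ax":0,"ay":0,"az":0,"grip":255}]}}

```text
t: 2.2
eef_pos: [498.9, 203.4, 231.3]
orientation: [[0.294, 0.956, 0.0], [0.956, -0.294, 0.0], [0.0, 0.0, -1.0]]
wrist_force: [0.5, 0.7, 0.4]
grip_width: 0.1
gripper_force: 0.0
```

```bash
python3 - <<'E'
from h import *
to([578,43,150])
E
```

```text
t 2.2 pos [498.9 203.4 231.3] yaw 72.9 j6 28.5 F [0.5 0.7 0.4] shift tool [-130.   122.8   81.3]
```

Call:
{"fn": "apply_moves", "kwargs": {"steps": [{"tx":-21.6,"ty":20.5,"tz":13.5,"ax":0,"ay":0,"az":0,"grip":255},{"tx":-21.6,"ty":20.5,"tz":13.5,"ax":0,"ay":0,"az":0,"grip":255},{"tx":-21.6,"ty":20.5,"tz":13.5,"ax":0,"ay":0,"az":0,"grip":255},{"tx":-21.6,"ty":20.5,"tz":13.5,"ax":0,"ay":0,"az":0,"grip":255},{"tx":-21.6,"ty":20.5,"tz":13.5,"ax":0,"ay":0,"az":0,"grip":255},{"tx":-21.6,"ty":20.5,"tz":13.5,"ax":0,"ay":0,"az":0,"grip":255},{"tx":0,"ty":0,"tz":0,"ax":0,"ay":0,"az":0,"grip":255}]}}

```text
t: 2.78
eef_pos: [578.0, 40.9, 147.1]
orientation: [[0.299, 0.954, -0.004], [0.954, -0.299, -0.001], [-0.002, -0.003, -1.0]]
wrist_force: [0.3, 0.0, -0.5]
grip_width: 0.1
gripper_force: 0.0
```

```bash
python3 - <<'E'
from h import *
to([578,43,52])
a=np.vstack([snapshot("top")["image"][130:240,190:330]]);cv2.imwrite("pics/c2.png",cv2.resize(a[:,:,::-1],None,fx=5,fy=5,interpolation=cv2.INTER_CUBIC))
E
```

```text
t 2.7833 pos [578.   40.9 147.1] yaw 72.6 j6 11.5 F [ 0.3  0.  -0.5] shift tool [ 2.2 -0.3 95.1]
```

View pics/c2.png

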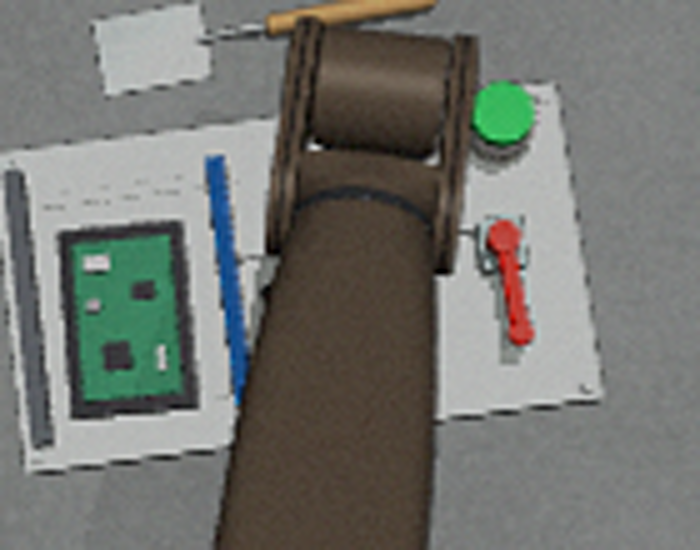

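The arm covers the wheel in the top view; the lever (505,285) and the blue rail (225,275) are undisturbed. I'll descend between the spokes.

Call:
{"fn": "apply_moves", "kwargs": {"steps": [{"tx":1,"ty":0,"tz":13,"ax":0,"ay":0,"az":0,"grip":255},{"tx":1,"ty":0,"tz":13,"ax":0,"ay":0,"az":0,"grip":255},{"tx":0,"ty":0,"tz":13,"ax":0,"ay":0,"az":0,"grip":255},{"tx":0,"ty":0,"tz":13,"ax":0,"ay":0,"az":0,"grip":255},{"tx":0,"ty":0,"tz":13,"ax":0,"ay":0,"az":0,"grip":255},{"tx":0,"ty":0,"tz":13,"ax":0,"ay":0,"az":0,"grip":255},{"tx":0,"ty":0,"tz":13,"ax":0,"ay":0,"az":0,"grip":255},{"tx":0,"ty":0,"tz":2,"ax":0,"ay":0,"az":0,"grip":255},{"tx":0,"ty":0,"tz":0,"ax":0,"ay":0,"az":0,"grip":255}]}}

```text
t: 3.58
eef_pos: [577.5, 47.1, 55.6]
orientation: [[0.294, 0.956, -0.003], [0.956, -0.294, 0.0], [-0.001, -0.003, -1.0]]
wrist_force: [-0.3, -0.4, 0.7]
grip_width: 0.2
gripper_force: 0.0
```

```bash
cat >>h.py <<'E'
def polar(c=(536.3,56.0)):
    s=robot.get_state();R=s["orientation"];d=s["eef_pos"][:2]-c
    print("r",np.hypot(*d).round(1),"phi",np.degrees(np.arctan2(d[1],d[0])).round(1))
E
python3 - <<'E'
from h import *
to([578,43,52]);polar()
E
```

```text
t 3.5833 pos [577.5  47.1  55.6] yaw 72.9 j6 11.8 F [-0.3 -0.4  0.7] shift tool [-3.8  1.7  3.6]
r 42.1 phi -12.2
```

Call:
{"fn": "apply_moves", "kwargs": {"steps": [{"tx":2,"ty":0,"tz":3,"ax":0,"ay":0,"az":0,"grip":255},{"tx":4.2,"ty":-0.5,"tz":0,"ax":0,"ay":0,"az":-0.1,"grip":255},{"tx":4.2,"ty":-0.5,"tz":0,"ax":0,"ay":0,"az":-0.1,"grip":255},{"tx":4.2,"ty":-0.5,"tz":0,"ax":0,"ay":0,"az":-0.1,"grip":255},{"tx":4.2,"ty":-0.5,"tz":0,"ax":0,"ay":0,"az":-0.1,"grip":255},{"tx":4.2,"ty":-0.5,"tz":0,"ax":0,"ay":0,"az":-0.1,"grip":255},{"tx":4.2,"ty":-0.5,"tz":0,"ax":0,"ay":0,"az":-0.1,"grip":255},{"tx":4.2,"ty":-0.5,"tz":0,"ax":0,"ay":0,"az":-0.1,"grip":255},{"tx":4.2,"ty":-0.5,"tz":0,"ax":0,"ay":0,"az":-0.1,"grip":255}]}}

```text
t: 4.33
eef_pos: [575.3, 79.9, 55.5]
orientation: [[-0.485, 0.874, 0.004], [0.874, 0.485, -0.003], [-0.005, 0.002, -1.0]]
wrist_force: [2.0, -6.2, -1.9]
grip_width: 0.3
gripper_force: 2.2
```

```bash
python3 - <<'E'
from h import *
to([578,43,52]);polar()
E
```

```text
t 4.3333 pos [575.3  79.9  55.5] yaw 119.0 j6 -30.9 F [ 2.  -6.2 -1.9] shift tool [-33.6 -15.6   3.6]
r 45.8 phi 31.5
```

Call:
{"fn": "apply_moves", "kwargs": {"steps": [{"tx":4.4,"ty":-0.6,"tz":0.3,"ax":0,"ay":0,"az":-0.1,"grip":255},{"tx":4.4,"ty":-0.6,"tz":0.3,"ax":0,"ay":0,"az":-0.1,"grip":255},{"tx":4.4,"ty":-0.6,"tz":0.3,"ax":0,"ay":0,"az":-0.1,"grip":255},{"tx":4.4,"ty":-0.6,"tz":0.3,"ax":0,"ay":0,"az":-0.1,"grip":255},{"tx":4.4,"ty":-0.6,"tz":0.3,"ax":0,"ay":0,"az":-0.1,"grip":255},{"tx":4.4,"ty":-0.6,"tz":0.3,"ax":0,"ay":0,"az":-0.1,"grip":255},{"tx":4.4,"ty":-0.6,"tz":0.3,"ax":0,"ay":0,"az":-0.1,"grip":255},{"tx":4.4,"ty":-0.6,"tz":0.3,"ax":0,"ay":0,"az":-0.1,"grip":255}]}}

```text
t: 5.0
eef_pos: [549.1, 100.1, 55.1]
orientation: [[-0.965, 0.262, 0.011], [0.262, 0.965, -0.001], [-0.011, 0.002, -1.0]]
wrist_force: [3.9, -0.4, 2.3]
grip_width: 0.2
gripper_force: 2.4
```

```bash
python3 - <<'E'
from h import *
to([578,43,52]);polar()
E
```

```text
t 5.0 pos [549.1 100.1  55.1] yaw 164.8 j6 -74.9 F [ 3.9 -0.4  2.3] shift tool [-42.8 -47.5   3.5]
r 45.9 phi 73.8
```

Call:
{"fn": "apply_moves", "kwargs": {"steps": [{"tx":4.5,"ty":-0.6,"tz":0.3,"ax":0,"ay":0,"az":-0.1,"grip":255},{"tx":4.5,"ty":-0.6,"tz":0.3,"ax":0,"ay":0,"az":-0.1,"grip":255},{"tx":4.5,"ty":-0.6,"tz":0.3,"ax":0,"ay":0,"az":-0.1,"grip":255},{"tx":4.5,"ty":-0.6,"tz":0.3,"ax":0,"ay":0,"az":-0.1,"grip":255},{"tx":4.5,"ty":-0.6,"tz":0.3,"ax":0,"ay":0,"az":-0.1,"grip":255},{"tx":4.5,"ty":-0.6,"tz":0.3,"ax":0,"ay":0,"az":-0.1,"grip":255},{"tx":4.5,"ty":-0.6,"tz":0.3,"ax":0,"ay":0,"az":-0.1,"grip":255},{"tx":2.2,"ty":-0.3,"tz":0,"ax":0,"ay":0,"az":-0.05,"grip":255},{"tx":2.2,"ty":-0.3,"tz":0,"ax":0,"ay":0,"az":-0.05,"grip":255}]}}

```text
t: 5.75
eef_pos: [514.1, 93.9, 53.1]
orientation: [[-0.862, -0.507, 0.01], [-0.507, 0.862, 0.002], [-0.01, -0.003, -1.0]]
wrist_force: [2.4, 4.1, 1.9]
grip_width: -0.1
gripper_force: 2.5
```

```bash
python3 - <<'E'
from h import *
to([578,43,52]);polar()
E
```

```text
t 5.75 pos [514.1  93.9  53.1] yaw -149.5 j6 -121.4 F [2.4 4.1 1.9] shift tool [-29.2 -76.3   1.7]
r 44.0 phi 120.3
```

Still only friction force. I'll creep on to the stop.

Call:
{"fn": "apply_moves", "kwargs": {"steps": [{"tx":2.2,"ty":-0.3,"tz":0,"ax":0,"ay":0,"az":-0.05,"grip":255},{"tx":2.2,"ty":-0.3,"tz":0,"ax":0,"ay":0,"az":-0.05,"grip":255},{"tx":2.2,"ty":-0.3,"tz":0,"ax":0,"ay":0,"az":-0.05,"grip":255},{"tx":1.5,"ty":-0.2,"tz":0,"ax":0,"ay":0,"az":-0.03,"grip":255},{"tx":1.5,"ty":-0.2,"tz":0,"ax":0,"ay":0,"az":-0.03,"grip":255}]}}

```text
t: 6.17
eef_pos: [506.3, 87.4, 52.6]
orientation: [[-0.738, -0.675, 0.008], [-0.675, 0.738, 0.002], [-0.007, -0.003, -1.0]]
wrist_force: [1.8, 5.6, 3.8]
grip_width: -0.2
gripper_force: 2.4
```

```bash
python3 - <<'E'
from h import *
to([578,43,52]);polar()
E
```

```text
t 6.1667 pos [506.3  87.4  52.6] yaw -137.6 j6 -134.2 F [1.8 5.6 3.8] shift tool [-23.  -81.2   1.1]
r 43.5 phi 133.7
```

Call:
{"fn": "apply_moves", "kwargs": {"steps": [{"tx":1.5,"ty":-0.2,"tz":0,"ax":0,"ay":0,"az":-0.03,"grip":255},{"tx":1.5,"ty":-0.2,"tz":0,"ax":0,"ay":0,"az":-0.03,"grip":255},{"tx":1.5,"ty":-0.2,"tz":0,"ax":0,"ay":0,"az":-0.03,"grip":255}]}}

```text
t: 6.42
eef_pos: [505.0, 86.9, 53.1]
orientation: [[-0.677, -0.736, 0.013], [-0.736, 0.677, 0.01], [-0.016, -0.003, -1.0]]
wrist_force: [6.5, 20.4, 0.4]
grip_width: -0.0
gripper_force: 10.7
```

```bash
python3 - <<'E'
from h import *
to([578,43,52]);polar()
E
```

```text
t 6.4167 pos [505.   86.9  53.1] yaw -132.6 j6 -139.7 F [ 6.5 20.4  0.4] shift tool [-17.1 -83.4   1.6]
r 43.9 phi 135.3
```

Force has jumped to 21 N, so the wheel is at its stop. I'll hold briefly, back off along -x, and rise.

Call:
{"fn": "apply_moves", "kwargs": {"steps": [{"tx":0,"ty":0,"tz":0,"ax":0,"ay":0,"az":0,"grip":255},{"tx":0,"ty":0,"tz":0,"ax":0,"ay":0,"az":0,"grip":255},{"tx":0,"ty":0,"tz":0,"ax":0,"ay":0,"az":0,"grip":255},{"tx":-6,"ty":0,"tz":0,"ax":0,"ay":0,"az":0,"grip":255},{"tx":-9,"ty":0,"tz":0,"ax":0,"ay":0,"az":0,"grip":255},{"tx":0,"ty":0,"tz":-10,"ax":0,"ay":0,"az":0,"grip":255},{"tx":0,"ty":0,"tz":-20,"ax":0,"ay":0,"az":0,"grip":255},{"tx":0,"ty":0,"tz":-25,"ax":0,"ay":0,"az":0,"grip":255},{"tx":0,"ty":0,"tz":-25,"ax":0,"ay":0,"az":0,"grip":255}]}}

```text
t: 7.17
eef_pos: [510.1, 93.5, 130.9]
orientation: [[-0.675, -0.738, -0.001], [-0.738, 0.675, -0.0], [0.001, 0.001, -1.0]]
wrist_force: [1.2, 0.8, -0.7]
grip_width: -0.3
gripper_force: 0.0
```

```bash
python3 - <<'E'
from h import *
p=np.load("p.npy")
# lever: tool to be at side clockwise of the arm (fixture -x arm, ccw -> -y): start at fixture x=-55,y=-165+35
W=world(p,[(-52,-165+32,45)])[0];print(W,world(p,[(0,-165,45)]))
to([W[0],W[1],130])
a=snapshot("scene")["image"][145:265,180:345];cv2.imwrite("pics/c3.png",cv2.resize(a[:,:,::-1],None,fx=4.8,fy=4.8,interpolation=cv2.INTER_CUBIC))
E
```

```text
[497.78734964 -38.63292205  45.        ] [[553.92004395 -62.65625715  45.        ]]
t 7.1667 pos [510.1  93.5 130.9] yaw -132.4 j6 -138.4 F [ 1.2  0.8 -0.7] shift tool [105.9 -80.1   1. ]
```

View pics/c3.png

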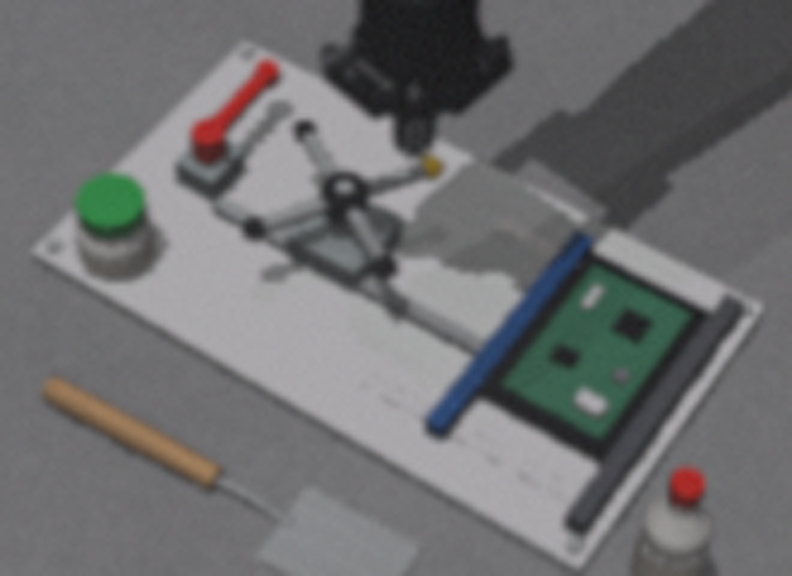

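The picture shows the rail home against the pallet (blue rail near (510,330), pallet near (600,360)), square, with the lever still open (205,135)-(268,72). Now I turn the tool back to go to the lever's far side.

Call:
{"fn": "apply_moves", "kwargs": {"steps": [{"tx":0,"ty":0,"tz":0,"ax":0,"ay":0,"az":0.12,"grip":255},{"tx":0,"ty":0,"tz":0,"ax":0,"ay":0,"az":0.12,"grip":255},{"tx":0,"ty":0,"tz":0,"ax":0,"ay":0,"az":0.12,"grip":255},{"tx":0,"ty":0,"tz":0,"ax":0,"ay":0,"az":0.12,"grip":255},{"tx":0,"ty":0,"tz":0,"ax":0,"ay":0,"az":0.12,"grip":255},{"tx":0,"ty":0,"tz":0,"ax":0,"ay":0,"az":0.12,"grip":255},{"tx":0,"ty":0,"tz":0,"ax":0,"ay":0,"az":0.12,"grip":255},{"tx":0,"ty":0,"tz":0,"ax":0,"ay":0,"az":0.12,"grip":255},{"tx":0,"ty":0,"tz":0,"ax":0,"ay":0,"az":0.12,"grip":255},{"tx":0,"ty":0,"tz":0,"ax":0,"ay":0,"az":0.12,"grip":255},{"tx":0,"ty":0,"tz":0,"ax":0,"ay":0,"az":0.12,"grip":255},{"tx":0,"ty":0,"tz":0,"ax":0,"ay":0,"az":0.12,"grip":255}]}}

```text
t: 8.22
eef_pos: [510.7, 93.4, 130.5]
orientation: [[-0.816, 0.578, 0.001], [0.578, 0.816, -0.001], [-0.001, -0.0, -1.0]]
wrist_force: [0.1, -0.3, -0.1]
grip_width: 0.1
gripper_force: 0.0
```

Call:
{"fn": "apply_moves", "kwargs": {"steps": [{"tx":0,"ty":0,"tz":0,"ax":0,"ay":0,"az":0.12,"grip":255},{"tx":0,"ty":0,"tz":0,"ax":0,"ay":0,"az":0.12,"grip":255},{"tx":0,"ty":0,"tz":0,"ax":0,"ay":0,"az":0.12,"grip":255},{"tx":0,"ty":0,"tz":0,"ax":0,"ay":0,"az":0.12,"grip":255},{"tx":0,"ty":0,"tz":0,"ax":0,"ay":0,"az":0.12,"grip":255},{"tx":0,"ty":0,"tz":0,"ax":0,"ay":0,"az":0.12,"grip":255},{"tx":0,"ty":0,"tz":0,"ax":0,"ay":0,"az":0.09,"grip":255},{"tx":0,"ty":0,"tz":0,"ax":0,"ay":0,"az":0,"grip":255}]}}

```text
t: 8.88
eef_pos: [510.7, 93.5, 130.5]
orientation: [[-0.149, 0.989, 0.001], [0.989, 0.149, -0.0], [-0.001, 0.001, -1.0]]
wrist_force: [-0.2, 0.2, -0.3]
grip_width: 0.2
gripper_force: 0.0
```

```bash
python3 - <<'E'
from h import *
to([490,-44,130])
E
```

```text
t 8.8833 pos [510.7  93.5 130.5] yaw 98.6 j6 -9.4 F [-0.2  0.2 -0.3] shift tool [-132.9  -41.     0.5]
```

Call:
{"fn": "apply_moves", "kwargs": {"steps": [{"tx":-22,"ty":-7,"tz":0,"ax":0,"ay":0,"az":0,"grip":255},{"tx":-22,"ty":-7,"tz":0,"ax":0,"ay":0,"az":0,"grip":255},{"tx":-22,"ty":-7,"tz":0,"ax":0,"ay":0,"az":0,"grip":255},{"tx":-22,"ty":-7,"tz":0,"ax":0,"ay":0,"az":0,"grip":255},{"tx":-22,"ty":-7,"tz":0,"ax":0,"ay":0,"az":0,"grip":255},{"tx":-22,"ty":-6,"tz":0,"ax":0,"ay":0,"az":0,"grip":255},{"tx":0,"ty":0,"tz":0,"ax":0,"ay":0,"az":0,"grip":255},{"tx":0,"ty":0,"tz":0,"ax":0,"ay":0,"az":0,"grip":255}]}}

```text
t: 9.55
eef_pos: [489.9, -43.8, 130.3]
orientation: [[-0.15, 0.989, 0.001], [0.989, 0.15, -0.0], [-0.0, 0.001, -1.0]]
wrist_force: [0.5, -0.3, 0.7]
grip_width: 0.3
gripper_force: 0.0
```

```bash
python3 - <<'E'
from h import *
to([490,-44,46]);polar((553.9,-62.7))
E
```

```text
t 9.55 pos [489.9 -43.8 130.3] yaw 98.6 j6 -25.6 F [ 0.5 -0.3  0.7] shift tool [-0.2  0.  84.3]
r 66.7 phi 163.6
```

Call:
{"fn": "apply_moves", "kwargs": {"steps": [{"tx":0,"ty":0,"tz":12,"ax":0,"ay":0,"az":0,"grip":255},{"tx":0,"ty":0,"tz":12,"ax":0,"ay":0,"az":0,"grip":255},{"tx":0,"ty":0,"tz":12,"ax":0,"ay":0,"az":0,"grip":255},{"tx":0,"ty":0,"tz":12,"ax":0,"ay":0,"az":0,"grip":255},{"tx":0,"ty":0,"tz":12,"ax":0,"ay":0,"az":0,"grip":255},{"tx":0,"ty":0,"tz":12,"ax":0,"ay":0,"az":0,"grip":255},{"tx":0,"ty":0,"tz":12,"ax":0,"ay":0,"az":0,"grip":255},{"tx":0,"ty":0,"tz":0,"ax":0,"ay":0,"az":0,"grip":255},{"tx":-5,"ty":0,"tz":0,"ax":0,"ay":0,"az":0,"grip":255},{"tx":-5,"ty":0,"tz":0,"ax":0,"ay":0,"az":0,"grip":255}]}}

```text
t: 10.38
eef_pos: [491.6, -52.4, 45.9]
orientation: [[-0.152, 0.988, 0.0], [0.988, 0.152, -0.0], [-0.0, 0.0, -1.0]]
wrist_force: [0.6, 0.4, -0.8]
grip_width: 0.1
gripper_force: 0.0
```

```bash
python3 - <<'E'
from h import *
to([490,-44,46]);polar((553.9,-62.7))
E
```

```text
t 10.3833 pos [491.6 -52.4  45.9] yaw 98.8 j6 -26.6 F [ 0.6  0.4 -0.8] shift tool [ 8.5 -0.3 -0.1]
r 63.1 phi 170.6
```

Call:
{"fn": "apply_moves", "kwargs": {"steps": [{"tx":-6.1,"ty":-1.5,"tz":0,"ax":0,"ay":0,"az":-0.1,"grip":255},{"tx":-6.1,"ty":-1.5,"tz":0,"ax":0,"ay":0,"az":-0.1,"grip":255},{"tx":-6.1,"ty":-1.5,"tz":0,"ax":0,"ay":0,"az":-0.1,"grip":255},{"tx":-6.1,"ty":-1.5,"tz":0,"ax":0,"ay":0,"az":-0.1,"grip":255},{"tx":-6.1,"ty":-1.5,"tz":0,"ax":0,"ay":0,"az":-0.1,"grip":255},{"tx":-6.1,"ty":-1.5,"tz":0,"ax":0,"ay":0,"az":-0.1,"grip":255},{"tx":-6.1,"ty":-1.5,"tz":0,"ax":0,"ay":0,"az":-0.1,"grip":255},{"tx":-6.1,"ty":-1.5,"tz":0,"ax":0,"ay":0,"az":-0.1,"grip":255}]}}

```text
t: 11.05
eef_pos: [503.6, -100.4, 46.5]
orientation: [[-0.817, 0.577, -0.002], [0.577, 0.817, 0.0], [0.001, -0.001, -1.0]]
wrist_force: [-2.5, 1.2, 1.0]
grip_width: -0.0
gripper_force: 1.2
```

```bash
python3 - <<'E'
from h import *
to([490,-44,46]);polar((553.9,-62.7))
E
```

```text
t 11.05 pos [ 503.6 -100.4   46.5] yaw 144.8 j6 -77.4 F [-2.5  1.2  1. ] shift tool [43.6 38.3  0.5]
r 62.9 phi -143.1
```

Call:
{"fn": "apply_moves", "kwargs": {"steps": [{"tx":-6.1,"ty":-1.5,"tz":0,"ax":0,"ay":0,"az":-0.1,"grip":255},{"tx":-6.1,"ty":-1.5,"tz":0,"ax":0,"ay":0,"az":-0.1,"grip":255},{"tx":-6.1,"ty":-1.5,"tz":0,"ax":0,"ay":0,"az":-0.1,"grip":255},{"tx":-6.1,"ty":-1.5,"tz":0,"ax":0,"ay":0,"az":-0.1,"grip":255},{"tx":-6.1,"ty":-1.5,"tz":0,"ax":0,"ay":0,"az":-0.1,"grip":255},{"tx":-6.1,"ty":-1.5,"tz":0,"ax":0,"ay":0,"az":-0.1,"grip":255},{"tx":-3,"ty":-0.7,"tz":0,"ax":0,"ay":0,"az":-0.05,"grip":255},{"tx":-3,"ty":-0.7,"tz":0,"ax":0,"ay":0,"az":-0.05,"grip":255}]}}

```text
t: 11.72
eef_pos: [540.6, -123.8, 46.6]
orientation: [[-0.997, -0.083, -0.0], [-0.083, 0.997, -0.001], [0.0, -0.001, -1.0]]
wrist_force: [-2.2, -1.1, -0.5]
grip_width: 0.3
gripper_force: 1.0
```

```bash
python3 - <<'E'
from h import *
to([490,-44,46]);polar((553.9,-62.7))
E
```

```text
t 11.7167 pos [ 540.6 -123.8   46.6] yaw -175.2 j6 -118.1 F [-2.2 -1.1 -0.5] shift tool [43.7 83.7  0.5]
r 62.5 phi -102.3
```

Call:
{"fn": "apply_moves", "kwargs": {"steps": [{"tx":-1.8,"ty":-0.4,"tz":0,"ax":0,"ay":0,"az":-0.03,"grip":255},{"tx":-1.8,"ty":-0.4,"tz":0,"ax":0,"ay":0,"az":-0.03,"grip":255},{"tx":-1.8,"ty":-0.4,"tz":0,"ax":0,"ay":0,"az":-0.03,"grip":255}]}}

```text
t: 11.97
eef_pos: [545.4, -124.4, 46.5]
orientation: [[-0.985, -0.172, -0.002], [-0.172, 0.985, -0.002], [0.002, -0.001, -1.0]]
wrist_force: [-7.7, -4.2, 3.5]
grip_width: -0.2
gripper_force: 3.8
```

```bash
python3 - <<'E'
from h import *
to([490,-44,46]);polar((553.9,-62.7))
E
```

```text
t 11.9667 pos [ 545.4 -124.4   46.5] yaw -170.1 j6 -123.0 F [-7.7 -4.2  3.5] shift tool [40.8 88.7  0.5]
r 62.2 phi -97.8
```

Force is rising, so the lever is at its stop. One more small push, a short hold, then back off and rise.

Call:
{"fn": "apply_moves", "kwargs": {"steps": [{"tx":-1.5,"ty":0,"tz":0,"ax":0,"ay":0,"az":0,"grip":255},{"tx":0,"ty":0,"tz":0,"ax":0,"ay":0,"az":0,"grip":255},{"tx":0,"ty":0,"tz":0,"ax":0,"ay":0,"az":0,"grip":255},{"tx":0,"ty":0,"tz":0,"ax":0,"ay":0,"az":0,"grip":255}]}}

```text
t: 12.3
eef_pos: [545.5, -124.3, 46.5]
orientation: [[-0.985, -0.171, -0.006], [-0.171, 0.985, -0.002], [0.006, -0.001, -1.0]]
wrist_force: [-7.5, -3.9, 4.2]
grip_width: -0.1
gripper_force: 4.1
```

Call:
{"fn": "apply_moves", "kwargs": {"steps": [{"tx":6,"ty":0,"tz":0,"ax":0,"ay":0,"az":0,"grip":255},{"tx":10,"ty":0,"tz":0,"ax":0,"ay":0,"az":0,"grip":255},{"tx":0,"ty":0,"tz":-15,"ax":0,"ay":0,"az":0,"grip":255},{"tx":0,"ty":0,"tz":-25,"ax":0,"ay":0,"az":0,"grip":255},{"tx":0,"ty":0,"tz":-30,"ax":0,"ay":0,"az":0,"grip":255},{"tx":0,"ty":0,"tz":-30,"ax":0,"ay":0,"az":0,"grip":255},{"tx":0,"ty":-30,"tz":0,"ax":0,"ay":0,"az":0,"grip":255},{"tx":0,"ty":-30,"tz":0,"ax":0,"ay":0,"az":0,"grip":255},{"tx":0,"ty":-30,"tz":0,"ax":0,"ay":0,"az":0,"grip":255},{"tx":0,"ty":-30,"tz":0,"ax":0,"ay":0,"az":0,"grip":255},{"tx":0,"ty":0,"tz":0,"ax":0,"ay":0,"az":0,"grip":255},{"tx":0,"ty":0,"tz":0,"ax":0,"ay":0,"az":0,"grip":255}]}}

```text
t: 13.3
eef_pos: [551.7, -245.5, 146.3]
orientation: [[-0.986, -0.167, 0.001], [-0.167, 0.986, -0.0], [-0.001, -0.0, -1.0]]
wrist_force: [-0.5, -0.3, -0.2]
grip_width: -0.1
gripper_force: 0.0
```

```bash
python3 - <<'E'
from h import *
to([490,-44,46])
p=np.load("p.npy");s=snapshot("top")
q=proj(s,world(p,[(0,-241,63),(0,104,30),(0,89,30),(0,155,24)]))
print(((q-[190,130])*5).round())
a=s["image"][130:240,190:330];cv2.imwrite("pics/c4.png",cv2.resize(a[:,:,::-1],None,fx=5,fy=5,interpolation=cv2.INTER_CUBIC))
E
```

```text
t 13.3 pos [ 551.7 -245.5  146.3] yaw -170.4 j6 -133.2 F [-0.5 -0.3 -0.2] shift tool [ 27.3 209.  100.2]
[[600. 221.]
 [161. 285.]
 [180. 283.]
 [ 98. 295.]]
```

View pics/c4.png

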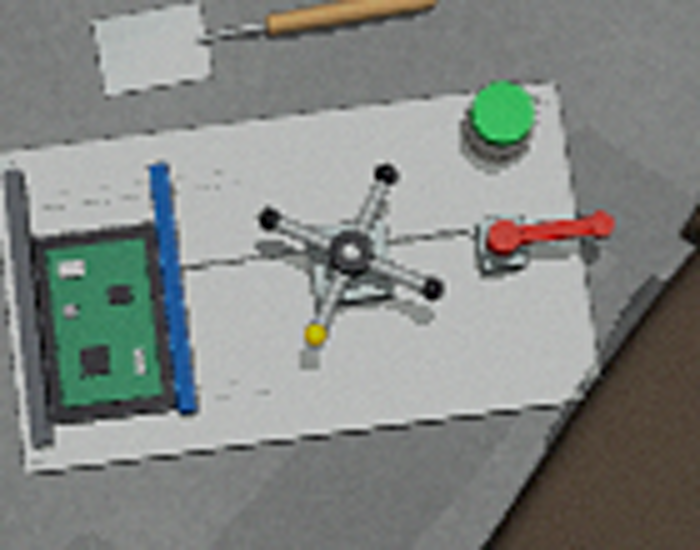

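The lever end is at (601,222), against (600,221) predicted for locked. The blue rail is centred near (172,285), as predicted for home, and the pallet is square and snug. The robot is clear.

```bash
python3 -c "
from cell import close_job;print(close_job())"
```

```text
the job is handed in; nothing more can be done
None
```

The job is handed in: the rail is home with the pallet snug and square, and the lock lever is at its stop, both confirmed in the last picture; the hand-in call gave no verdict.

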